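Dock the vial tray behind its gravity catch

ROBOT

A 7-joint arm with a two-finger parallel gripper is mounted at the origin on a cart in front of the work surface, level with it; the furniture and walls round the work are solid. World frame = base frame: x ahead of the robot, y to its left, z up, the work surface at z = 0. Lengths are in m, angles in rad, forces in N, time in s.
With the tool pointing down it reaches from about 0.35 to 0.9 m from the base axis. Payload 19.9 kg.
Tool frame: the origin (TCP) lies between the finger pads; the fingertips stand 17 mm ahead of it and the grasp point (between the pads) lies 2 mm behind it (robot.nose_length is the distance from the TCP to the fingertips, in m); z points along the fingers, y is the line along which they close (so a half turn about z gives the same grasp; the last joint's range is limited). The gripper opens to 94 mm and grips with 3 to 60 N. Pads are 16 mm wide; open, the fingers measure 119 mm over their backs; the gripper's body (75 mm by 177 mm) begins 78 mm behind the grasp point.
Start: joints at [-0.042, 0.417, -0.01, 1.614, 0.005, 1.111, -0.053], TCP at [0.625, 0, 0.222] pointing down, gripper open.
Joint ranges: [-2.81, 2.81], [-0.39, 2.02], [-1.27, 1.25], [0.06, 2.57], [-1.19, 4.33], [0.19, 2], [-2.82, 2.82]. Speed limits (rad/s): [1.89, 1.89, 2.39, 2.39, 3.01, 3.01, 3.01].

INTERFACE

Orientations are given as a 3x3 rotation matrix whose columns are the frame's x, y, z axes.
In Python, from station import robot gives the robot as it stands. The module is installed in compiled form; this text tells all that it offers.
- The arm moves only by the shell command python3 -m pendant 'ROWS'. ROWS is JSON, a list of rows, each an object of numbers: "gripper": the finger opening in mm, from 0 to 94; "dx", "dy", "dz": the shift along the tool's x, y, z in mm; "rx", "ry", "rz": the turn, a rotation vector about the tool's x, y, z in rad. In form: [{"gripper": .., "dx": .., "dy": .., "dz": .., "rx": .., "ry": .., "rz": ..}, ...]. A call has 1 to 20 rows; each row shifts and turns the commanded pose from where the row before left it, along the tool's axes as they then stand; what a row does not reach is not made up. A row lasts 1/8 s, in which the tool goes at most 62.5 mm and 10.7 degrees, less where a joint would pass 70% of its speed; a pose out of reach is approached as far as the arm can. A call with a gripper value outside its range is refused whole. The fingers move at their own pace and stop on an object; the grip force is fixed at half the most. Time passes only in rows, so rows that do not move let the fingers close. It gives the time, the measured TCP pose, the force, the opening and the grip force at its end, in the units of the state.
- robot.read_state(): the state, without advancing time (a new reading comes with each control period).
- robot.grab_frame(name): name is "scene" or "side" or "wrist"; returns (picture, depth): 420x560x3 uint8, red, green, blue; 420x560 float32, m along the optical axis (not along the pixel's ray), 0 where there is no reading.
- robot.get_calibration(name): a dict with "mtx" (3x3 intrinsics, pixels), "world_to_cam" (4x4, takes a point from world to camera coordinates); the wrist camera has in their place "mount" (4x4, takes a point from camera to tool coordinates, whose origin is the TCP and whose axes are the flange's). Camera axes: x right, y up, looking along -z (the intrinsics and any distortion apply to the point x, -y, -z); pixel columns grow to the right and rows downward; lengths in m; the calibration is good to about 2 mm. The wrist camera is an equidistant fisheye: a pixel r from the principal point sees the ray r / f radians off the axis. A picture is of the moment at which its call begins: read the wrist's pose just before it. get_calibration takes no time and is no camera call.
- robot.close_job(): hands the job in; it is judged then, once.
Trained networks look in the newest picture that a camera, given by its name, has taken for a name from the list of things; names that differ only in an ending like _2 or _b are one class to them, and where a whole thing is asked for, a point or a joint stands for the part that bears it (a point fixed in the world has none). Each returns a list of dicts, best first, with "p" (0 to 1); they miss things now and then, are a little off and sometimes report something else, mostly with a low value. They report only what shows in the picture. A call takes as long as a camera call.
- robot.look_for(camera, label): "bbox" ([centre column, centre row, width, height] in pixels, round what is visible of it).
- robot.outline_of(camera, label): "pixels" (420x560 bool, what is visible of it) and "bbox" ([centre column, centre row, width, height] in pixels, round what is visible of it).
The state is a dict: "time_s": time; "joint_positions": joint angles; "joint_velocities": joint speeds; "joint_torque": joint torques, N m; "eef_pos": TCP position; "eef_rot": TCP orientation; "force": force on the tool from outside, world axes, zero at the start; "moment": the same for the moment, N m; "gripper_width": finger opening in m; "finger_force": force on a finger pad.
Only numpy, scipy, OpenCV 4.12 (cv2) and the standard library are available. Lean on these libraries where they do the work, as an engineer would, in place of code of your own. Each camera call takes 0.05 s, during which the arm holds its last target. There are 200 camera calls.

TASK

Take the white vial tray by its upright handle, set it flat in the flared mouth of the loading dock and slide it gently all the way in, so that its own front edge lifts the orange catch and the catch drops down again behind the tray. Do not lift or push the catch with the gripper, do not ram the tray against the buffer at the end, and leave the jar and the tape roll where they stand. Finish with the tray released, flat and held in by the fallen catch.

Things in the scene. Friction and masses are not known exactly. Their poses are not given: they have to be found in the camera images.
- tray_grip (a point): grip point of the loose vial tray (about 0.25 kg): on its upright aluminium handle plate, 62 mm above the tray's underside, 14 mm behind the tray's centre; axes as tray. The handle is 12 mm thick (y), 36 mm long (x), its top 13 mm above this point; both sides free. Three capped vials, fixed in the tray, stand 38 mm ahead of this point, tops 46 mm above the underside.
- tray: the vial tray; origin at the centre of its underside, x to its front (the end with blue block and vials), y left, z up. Its base is a white plate 80 x 80 mm, 10 mm thick; 8 mm of it reach behind the handle, and its rear edge can be pushed. It starts flat on the bench.
- dock: fixed grey loading dock, 260 x 142 mm; origin on the bench, x points from its open flared mouth to its closed end, z up. The tray slides, x along the dock's x, on its floor 6 mm above the bench. Rails from x = -25 to 100 mm leave 2 mm each side of the tray; lips at x = 45 to 95 mm, 12.5 mm above the floor, keep its plate down, so it can only be slid in.
- dock_mouth (a point): point on the dock's floor in the flared mouth, at dock x = -88 mm (dock's axes): a tray set down with its underside centred here is clear of the catch, with 5 mm beside its front corners. The rails flare out from x = -25 back to -122 mm, up to 14 mm more a side.
- dock_home (a point): point on the dock's floor at dock x = +50 mm: where the docked tray's centre lies if the blue carriage (it bears catch and end buffer) is clamped in its middle place. It is really clamped anywhere up to 12 mm before or behind that along x, not measured: catch and buffer shift with it. Catch drops when the tray's centre is 2 to 3 mm past its docked place; then the buffer returns it.
- dock_end (a point): point on the dock at mid-face of the black spring buffer at the closed end, carriage in its middle place, x = +88 mm (shifts as told at dock_home). First touched 2 mm before the docked place: 3 N there, 0.9 N more per mm, about 7 N as the catch drops, 10 N where it bottoms out after 8 mm and turns rigid. Damped: push slowly. Tray friction adds 1 to 3 N, more if pressed down.
- catch (a joint): angle (rad) of the orange gravity catch on the dock's right (-y), over the tray's right margin, 34 mm from the middle line. 0 = fully down, nose 1 mm above the floor; about 0.28 with the nose on top of the tray's plate; up to 1.1. Hinge 20 mm above the floor, at dock x = -25 mm; falls by its weight. Lifted by the tray's front as the tray's centre passes about x = -52 mm. It and its post stay under 42 mm above the bench.
- jar_mid (a point): bystander: brown jar with white lid, 45 mm diameter, 55 mm high, point at its centre; to be left alone.
- tape_mid (a point): bystander: white tape roll with blue core lying flat, 52 mm diameter, 16 mm high, point at its centre; to be left alone.

How it is judged:
By the outcome, as a careful person would: the job done as asked, in the order asked, and still so for the second after the job is handed in, with the robot touching nothing.
It also fails if it takes over 70 s, if anything falls off the work surface, if the arm or the gripper's body presses on something with over 40 N, if the wrist force passes 120 N, or if a joint passes its speed limit or range.

## Working session

There is one attempt and no reset: what is moved stays moved. The work goes in short steps, Python scripts to look and compute and a shell command to move; the robot and the scene stay as the last step left them, time stands still between calls to the robot, and variables do not carry over. Pictures are saved under pics/ and viewed, at most 10 in all, crops included, and the job is handed in when it is done.

```bash
mkdir -p pics; cat > h.py <<'E'
import numpy as np, cv2
from station import robot
def world_pts(name, pic, depth, st=None):
    c=robot.get_calibration(name); K=np.array(c["mtx"]); h,w=depth.shape
    v,u=np.mgrid[0:h,0:w].astype(float)
    if name!="wrist":
        x=(u-K[0,2])/K[0,0]; y=(v-K[1,2])/K[1,1]
        P=np.stack([x*depth,-y*depth,-depth],-1)
        M=np.linalg.inv(np.array(c["world_to_cam"]))
    else:
        a=(u-K[0,2])/K[0,0]; b=(v-K[1,2])/K[1,1]; r=np.hypot(a,b)+1e-9
        t=np.tan(np.minimum(r,1.5)); P=np.stack([a/r*t*depth,-b/r*t*depth,-depth],-1)
        T=np.eye(4); T[:3,:3]=st["eef_rot"]; T[:3,3]=st["eef_pos"]
        M=T@np.array(c["mount"])
    W=P@M[:3,:3].T+M[:3,3]; W[depth<=0]=np.nan
    return W
def shot(name):
    st=robot.read_state(); p,d=robot.grab_frame(name)
    return p,d,world_pts(name,p,d,st)
def save(n,p): cv2.imwrite(f"pics/{n}.png",cv2.cvtColor(p,cv2.COLOR_RGB2BGR))
E
python3 - <<'E'
from h import *
ims=[]
for n in ["scene","wrist"]:
    p,d,W=shot(n); np.savez(f"{n}0.npz",p=p,W=W); save(n+"0",p)
    c=robot.get_calibration(n); print(n,{k:np.round(v,3).tolist() for k,v in c.items() if not isinstance(v,str)})
    for l in ["tray","dock","catch","jar_mid","tape_mid"]:
        for o in robot.outline_of(n,l)[:1]:
            q=W[o["pixels"]]; q=q[~np.isnan(q[:,0])]
            print(l,round(o["p"],2),np.round(o["bbox"]),np.round(np.median(q,0),3) if len(q) else None,np.round(np.percentile(q,[2,98],axis=0),3).tolist() if len(q) else None)
print(robot.read_state())
E
```

```text
scene {'mtx': [[534.475, 0.0, 288.73], [0.0, 534.475, 218.866], [0.0, 0.0, 1.0]], 'world_to_cam': [[0.101, 0.995, -0.005, -0.177], [-0.789, 0.083, 0.608, 0.375], [0.606, -0.057, 0.794, -1.275], [0.0, 0.0, 0.0, 1.0]]}
dock 0.74 [239. 245.  85. 119.] [0.551 0.046 0.008] [[0.408, -0.031, 0.004], [0.658, 0.107, 0.029]]
catch 0.46 [220. 231.   9.  24.] [0.527 0.003 0.022] [[0.509, -0.004, 0.01], [0.545, 0.008, 0.033]]
jar_mid 0.83 [345. 297.  28.  40.] [0.686 0.195 0.054] [[0.657, 0.176, 0.006], [0.698, 0.217, 0.058]]
tape_mid 0.93 [403. 292.  33.  28.] [0.668 0.3   0.015] [[0.641, 0.275, 0.002], [0.689, 0.322, 0.018]]
wrist {'mtx': [[325.192, 0.0, 286.522], [0.0, 325.192, 205.64], [0.0, 0.0, 1.0]], 'mount': [[-0.001, 0.972, 0.233, 0.068], [1.0, 0.001, -0.001, -0.002], [-0.001, 0.233, -0.972, -0.163], [0.0, 0.0, 0.0, 1.0]]}
dock 0.75 [214. 158. 208. 126.] [0.54  0.04  0.007] [[0.406, -0.031, 0.005], [0.652, 0.107, 0.028]]
catch 0.89 [200. 186.  35.  17.] [0.522 0.005 0.022] [[0.504, -0.003, 0.007], [0.542, 0.01, 0.033]]
jar_mid 0.93 [335.  21.  46.  41.] [0.671 0.189 0.055] [[0.652, 0.177
[... 289 characters left out ...]
ities': array([-0.0012362 ,  0.00076112,  0.0021225 , -0.00038192, -0.00044476,
       -0.00069952, -0.00122657]), 'joint_torque': array([-1.32440116e-03, -8.50720739e+01,  6.37202170e-01, -4.26173365e+01,
       -4.89474263e-02,  1.39222381e-02, -1.89855035e-05]), 'eef_pos': array([6.24985948e-01, 1.03758807e-05, 2.22439749e-01]), 'eef_rot': array([[-2.57230192e-06,  1.00000000e+00, -3.13629127e-05],
       [ 1.00000000e+00,  2.57173340e-06, -1.81271888e-05],
       [-1.81271082e-05, -3.13629594e-05, -9.99999999e-01]]), 'force': array([ 0.70089204,  0.86268852, -0.32175678]), 'moment': array([-0.02429136, -0.00760293,  0.01124681]), 'finger_force': 0.0, 'gripper_width': 0.09414527766432142}
```

View pics/scene0.png

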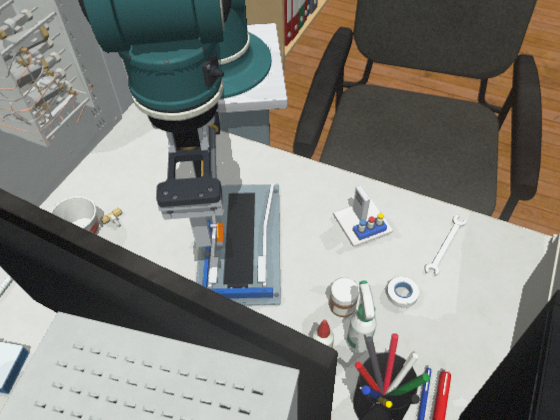

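View pics/wrist0.png

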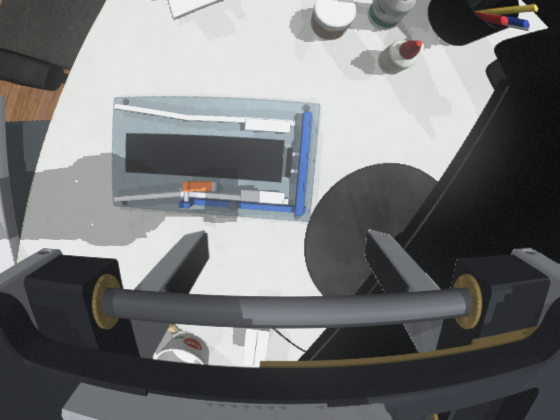

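The scene picture shows the tray at (362,222), with its handle at (362,203) and vials toward the image bottom. The dock is at (240,243), with the catch at (220,231) and the blue carriage at (240,293). The wrist view shows the dock with its mouth at the left (115,150), its closed end at (305,160) and the catch at (200,188). Next I fit the poses.

```bash
python3 - <<'E'
import numpy as np, cv2
def rect(q,s):
    r=cv2.minAreaRect((q[:,:2]*1000).astype(np.float32)); print(s,np.round(r[0],1),np.round(r[1],1),round(r[2],2),np.round(np.percentile(q[:,2],[5,50,95])*1000,1),len(q))
for n in ["scene0","wrist0"]:
    f=np.load(n+".npz"); p=f["p"].astype(int); W=f["W"]
    ok=~np.isnan(W[...,0])
    x,y,z=W[...,0],W[...,1],W[...,2]
    with np.errstate(invalid='ignore'):
        t=ok&(x>.4)&(x<.63)&(y>.16)&(y<.36)
        if t.sum()>50:
            m=t&(z>.006)&(z<.014); rect(W[m],"plate "+n)
            m=t&(z>.055)&(z<.085); 
            if m.sum()>5: rect(W[m],"handle"); print(np.round(W[m].mean(0),4))
            m=t&(z>.02)&(z<.05); 
            if m.sum()>5: print("vials",np.round(W[m].mean(0),4))
        box=ok&(x>.36)&(x<.72)&(y>-.06)&(y<.14)
        for nm,c in [("floor dark",(p.max(2)<60)),("grey",(p[...,2]>p[...,0]+8)&(p[...,2]<p[...,0]+45)),("blue",(p[...,2]>p[...,0]+80)),("orange",(p[...,0]>p[...,2]+80))]:
            m=box&c&(z>-.003)&(z<.05)
            if nm in("grey",): m&=(z<.01)
            m=cv2.morphologyEx(m.astype(np.uint8),cv2.MORPH_OPEN,np.ones((2,2),np.uint8))
            k,l,s,_=cv2.connectedComponentsWithStats(m)
            if k>1:
                b=1+np.argmax(s[1:,4]); rect(W[l==b],nm+" "+n)
E
```

```text
plate scene0 [544.1 287. ] [159.3 155.3] 84.2 [ 7.2 10.8 13. ] 861
handle [501.5 256.2] [36.5 12.9] 18.39 [57.1 72.6 77.4] 222
[0.5048 0.2552 0.0697]
vials [0.5327 0.2634 0.0326]
floor dark scene0 [nan nan] [0. 0.] 0.0 [nan nan nan] 155
grey scene0 [623.7  57.4] [ 57.6 447.2] 81.65 [nan nan nan] 1466
blue scene0 [737.2  44.2] [196.7  93.9] 1.98 [nan nan nan] 307
orange scene0 [521.3   6.8] [ 7.1 39.2] 75.51 [nan nan nan] 110
plate wrist0 [510.3 222. ] [23.9 64.9] 83.81 [ 7.9 10.4 12.1] 490
floor dark wrist0 [442.8  27.2] [12.9 41.6] 84.79 [nan nan nan] 233
grey wrist0 [527.6  33.5] [138.5 262.3] 83.3 [nan nan nan] 11686
blue wrist0 [643.3  25.4] [119.4  11. ] 86.69 [nan nan nan] 722
orange wrist0 [521.1   2.6] [12.  30.7] 83.99 [16.2 24.2 32.2] 250
```

```bash
python3 -m pendant '[{"dx":50,"dy":-24},{"dx":50,"dy":-24},{"dx":50,"dy":-25},{"dx":50,"dy":-25},{"dx":54,"dy":-25},{"rz":0.18},{"rz":0.18},{"rz":0.18},{"rz":0.18},{"rz":0.18},{"rz":0.18},{"rz":0.17},{}]'
python3 - <<'E'
from h import *
st=robot.read_state(); print(np.round(st["eef_rot"],3).tolist(),st["joint_positions"].round(2))
for n in ["scene0"]:
    W=np.load(n+".npz")["W"].reshape(-1,3); W=W[~np.isnan(W[:,0])]
    for y0 in np.arange(-.2,.4,.06):
        m=(W[:,1]>y0)&(W[:,1]<y0+.06)&(W[:,2]>.07)&(W[:,0]>.63)&(W[:,2]<.5)
        if m.any():
            q=W[m]; i=q[:,0].argmin(); print(round(y0,2),m.sum(),"min x",q[i].round(3),[ (round(h,2),q[(q[:,2]>h)&(q[:,2]<h+.1),0].min().round(3) if ((q[:,2]>h)&(q[:,2]<h+.1)).any() else None) for h in (.07,.17,.27,.37)])
p,d,W=shot("wrist"); np.savez("wrist1.npz",p=p,W=W); save("wrist1",p)
E
```

```text
[[-0.0, 1.0, -0.0], [1.0, 0.0, -0.0], [-0.0, -0.0, -1.0]] [-0.04  0.42 -0.01  1.61  0.    1.11 -0.05]
-0.2 4568 min x [ 0.682 -0.199  0.35 ] [(0.07, np.float64(0.713)), (0.17, np.float64(0.717)), (0.27, np.float64(0.682)), (0.37, None)]
-0.14 10927 min x [ 0.722 -0.14   0.35 ] [(0.07, None), (0.17, np.float64(0.757)), (0.27, np.float64(0.722)), (0.37, None)]
-0.08 12705 min x [ 0.631 -0.046  0.442] [(0.07, None), (0.17, np.float64(0.801)), (0.27, np.float64(0.633)), (0.37, np.float64(0.631))]
-0.02 18816 min x [0.63  0.023 0.359] [(0.07, None), (0.17, np.float64(0.674)), (0.27, np.float64(0.63)), (0.37, np.float64(0.63))]
0.04 7436 min x [0.63  0.045 0.463] [(0.07, np.float64(0.884)), (0.17, np.float64(0.887)), (0.27, np.float64(0.841)), (0.37, np.float64(0.63))]
0.1 2859 min x [0.744 0.147 0.081] [(0.07, np.float64(0.744)), (0.17, np.float64(0.889)), (0.27, np.float64(0.881)), (0.37, None)]
0.16 2167 min x [0.703 0.212 0.124] [(0.07, np.float64(0.703)), (0.17, np.float64(0.9)), (0.27, None), (0.37, None)]
0.22 2562 min x [0.715 0.221 0.126] [(0.07, np.float64(0.715)), (0.17, None), (0.27, np.float64(0.953)), (0.37, np.float64(0.962))]
0.28 6073 min x [0.87  0.333 0.292] [(0.07, np.float64(0.871)), (0.17, np.float64(0.871)), (0.27, np.float64(0.87)), (0.37, np.float64(0.888))]
0.4 696 min x [0.744 0.46  0.078] [(0.07, np.float64(0.744)), (0.17, np.float64(0.747)), (0.27, None), (0.37, None)]schema error: expected keys gripper, dx, dy, dz, rx, ry, rz
```

View pics/wrist1.png

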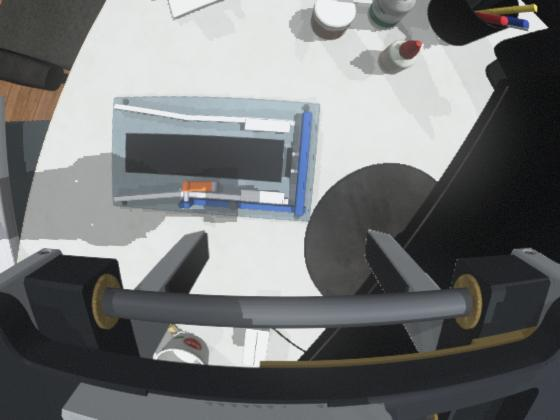

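The wrist view has not changed: the rows were refused because every key is required.

```bash
python3 -m pendant '[{"gripper":94,"dx":50,"dy":-24,"dz":0,"rx":0,"ry":0,"rz":0},{"gripper":94,"dx":50,"dy":-24,"dz":0,"rx":0,"ry":0,"rz":0},{"gripper":94,"dx":50,"dy":-25,"dz":0,"rx":0,"ry":0,"rz":0},{"gripper":94,"dx":50,"dy":-25,"dz":0,"rx":0,"ry":0,"rz":0},{"gripper":94,"dx":54,"dy":-25,"dz":0,"rx":0,"ry":0,"rz":0},{"gripper":94,"dx":0,"dy":0,"dz":0,"rx":0,"ry":0,"rz":0.18},{"gripper":94,"dx":0,"dy":0,"dz":0,"rx":0,"ry":0,"rz":0.18},{"gripper":94,"dx":0,"dy":0,"dz":0,"rx":0,"ry":0,"rz":0.18},{"gripper":94,"dx":0,"dy":0,"dz":0,"rx":0,"ry":0,"rz":0.18},{"gripper":94,"dx":0,"dy":0,"dz":0,"rx":0,"ry":0,"rz":0.18},{"gripper":94,"dx":0,"dy":0,"dz":0,"rx":0,"ry":0,"rz":0.18},{"gripper":94,"dx":0,"dy":0,"dz":0,"rx":0,"ry":0,"rz":0.17},{"gripper":94,"dx":0,"dy":0,"dz":0,"rx":0,"ry":0,"rz":0}]'
cat > fit.py <<'E'
from h import *
import sys
st=robot.read_state(); print(st["eef_pos"].round(4),np.round(st["eef_rot"],3).tolist(),st["joint_positions"].round(2),st["time_s"])
p,d,W=shot("wrist"); np.savez("wrist1.npz",p=p,W=W); save("wrist1",p)
L=(W-st["eef_pos"])@st["eef_rot"]*1000; z=W[...,2]
near=(np.abs(L[...,0])<90)&(np.abs(L[...,1])<90)
for nm,a,b in [("plate",.006,.014),("handle",.068,.082),("vials",.036,.050)]:
    m=near&(z>a)&(z<b); q=L[m]
    if len(q)>5:
        r=cv2.minAreaRect(q[:,:2].astype(np.float32)); print(nm,len(q),"tool xy",np.round(r[0],1),np.round(r[1],1),round(r[2],2),"mean",q.mean(0).round(1),"z",np.median(z[m]).round(4))
E
python3 fit.py
```

```text
time_s: 2.28
eef_pos: [0.5019, 0.2541, 0.2225]
eef_rot: [[0.949, 0.316, 0.0], [0.316, -0.949, -0.0], [0.0, 0.0, -1.0]]
force: [0.8, 0.7, 0.2]
gripper_width: 0.0941
finger_force: 0.0
[0.5019 0.2541 0.2225] [[0.949, 0.316, 0.0], [0.316, -0.949, -0.0], [0.0, 0.0, -1.0]] [-0.58  0.31  0.07  1.77 -0.02  1.06 -1.75] 2.275
plate 2983 tool xy [12.2 -4.7] [78.6 80.4] 0.12 mean [  7.5  -4.8 211.6] z 0.0109
handle 447 tool xy [-1.5 -4.7] [35.3 11.9] 0.37 mean [ -1.1  -4.8 147.3] z 0.0755
vials 317 tool xy [28.  -4.9] [27.7 46.1] 0.61 mean [ 35.4  -4.9 176.7] z 0.0466
```

View pics/wrist1.png

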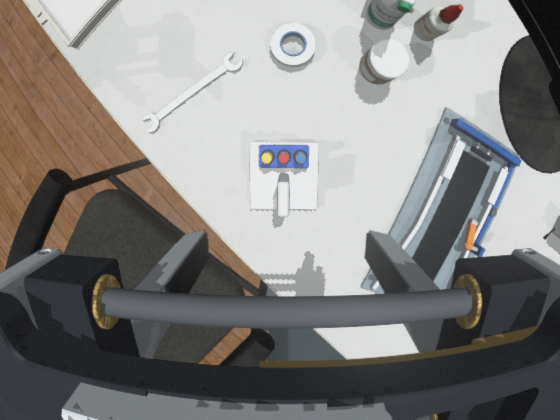

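The tray is centred below the tool, with its handle at (284,195) and vials at (284,157). The fits match the given sizes, and tray and tool agree in yaw within 0.4°. I descend and grip.

```bash
python3 -m pendant '[{"gripper":70,"dx":-1.7,"dy":-4.7,"dz":40,"rx":0,"ry":0,"rz":0.005},{"gripper":70,"dx":0,"dy":0,"dz":50,"rx":0,"ry":0,"rz":0},{"gripper":50,"dx":0,"dy":0,"dz":41,"rx":0,"ry":0,"rz":0},{"gripper":50,"dx":0,"dy":0,"dz":20,"rx":0,"ry":0,"rz":0},{"gripper":50,"dx":0,"dy":0,"dz":10,"rx":0,"ry":0,"rz":0},{"gripper":0,"dx":0,"dy":0,"dz":0,"rx":0,"ry":0,"rz":0},{"gripper":0,"dx":0,"dy":0,"dz":0,"rx":0,"ry":0,"rz":0},{"gripper":0,"dx":0,"dy":0,"dz":0,"rx":0,"ry":0,"rz":0},{"gripper":0,"dx":0,"dy":0,"dz":0,"rx":0,"ry":0,"rz":0},{"gripper":0,"dx":0,"dy":0,"dz":0,"rx":0,"ry":0,"rz":0},{"gripper":0,"dx":0,"dy":0,"dz":0,"rx":0,"ry":0,"rz":0}]'
```

```text
time_s: 3.7
eef_pos: [0.4991, 0.2579, 0.0619]
eef_rot: [[0.951, 0.31, 0.0], [0.31, -0.951, 0.0], [0.0, -0.0, -1.0]]
force: [-0.6, -1.8, 6.4]
gripper_width: 0.0117
finger_force: 30.0
```

```bash
python3 -m pendant '[{"gripper":0,"dx":0,"dy":0,"dz":-20,"rx":0,"ry":0,"rz":0},{"gripper":0,"dx":0,"dy":0,"dz":-40,"rx":0,"ry":0,"rz":0},{"gripper":0,"dx":0,"dy":0,"dz":-40,"rx":0,"ry":0,"rz":0},{"gripper":0,"dx":-10,"dy":16,"dz":-30,"rx":0,"ry":0,"rz":0},{"gripper":0,"dx":-25,"dy":30,"dz":0,"rx":0,"ry":0,"rz":0},{"gripper":0,"dx":-30,"dy":40,"dz":0,"rx":0,"ry":0,"rz":0},{"gripper":0,"dx":-30,"dy":40,"dz":0,"rx":0,"ry":0,"rz":0},{"gripper":0,"dx":-30,"dy":34,"dz":0,"rx":0,"ry":0,"rz":0},{"gripper":0,"dx":-18,"dy":16,"dz":0,"rx":0,"ry":0,"rz":0},{"gripper":0,"dx":0,"dy":0,"dz":0,"rx":0,"ry":0,"rz":0.108},{"gripper":0,"dx":0,"dy":0,"dz":0,"rx":0,"ry":0,"rz":0.108},{"gripper":0,"dx":0,"dy":0,"dz":0,"rx":0,"ry":0,"rz":0.108},{"gripper":0,"dx":0,"dy":0,"dz":0,"rx":0,"ry":0,"rz":0.108},{"gripper":0,"dx":0,"dy":0,"dz":0,"rx":0,"ry":0,"rz":0},{"gripper":0,"dx":0,"dy":0,"dz":0,"rx":0,"ry":0,"rz":0}]'
python3 - <<'E'
from h import *
st=robot.read_state(); print(st["joint_positions"].round(2))
p,d,W=shot("wrist"); np.savez("wrist2.npz",p=p,W=W); save("wrist2",p)
p2,d2,W2=shot("scene"); np.savez("scene2.npz",p=p2,W=W2); save("scene2",cv2.resize(p2[150:330,150:330],(720,720))[:600])
E
```

```text
time_s: 5.58
eef_pos: [0.4175, 0.0462, 0.1914]
eef_rot: [[0.994, -0.113, -0.0], [-0.113, -0.994, -0.0], [-0.0, 0.0, -1.0]]
force: [-0.0, -0.4, -2.5]
gripper_width: 0.0122
finger_force: 30.0
[-0.38  0.08  0.2   2.13 -0.02  0.93 -1.85]
```

View pics/wrist2.png

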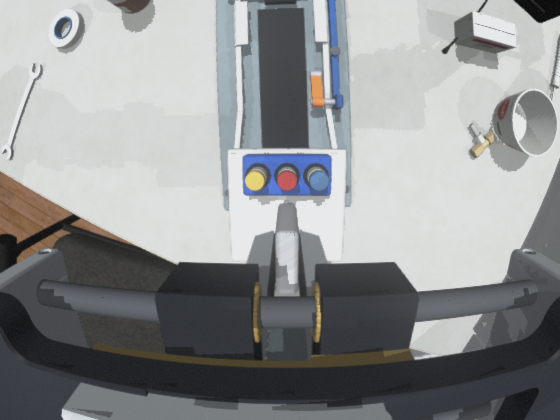

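The tray hangs level in the gripper, front edge at row 150. The dock is ahead, with its dark strip between columns 260 and 307, the catch at (317,90) and the lips starting around row 45.

```bash
python3 - <<'E'
from h import *
st=robot.read_state(); R=st["eef_rot"]; o=st["eef_pos"]
for n in ["wrist2","wrist0"]:
    f=np.load(n+".npz"); p=f["p"].astype(int); W=f["W"]; L=(W-o)@R*1000; x,y,z=L[...,0],L[...,1],W[...,2]*1000
    br=p.mean(2); sat=p.max(2)-p.min(2)
    near=(x>-40)&(x<260)&(np.abs(y)<85)
    if n=="wrist2": near&=x>60
    dark=near&(p.max(2)<70)&(z<11)&(np.abs(y)<35)
    base=near&(z<12)&(z>-2)&(p[...,2]-p[...,0]>8)&(p[...,2]-p[...,0]<60)
    hi=near&(z>11)&(z<40)&(br>140)&(sat<40)
    blue=near&(p[...,2]-p[...,0]>80)&(z<45)
    org=near&(p[...,0]-p[...,2]>80)&(z<45)
    print(n,"orange",np.percentile(L[org],[2,50,98],axis=0).round(1).tolist(),"z",np.percentile(z[org],[2,98]).round(1),"blue x",np.percentile(x[blue],[1,99]).round(1))
    print("  base x range",np.percentile(x[base],[0.5,99.5]).round(1),"hi x",np.percentile(x[hi&(y<0)],[.5,99.5]).round(1))
    for a in range(-40,260,15):
        s=(x>=a)&(x<a+15); g=lambda m:(np.percentile(y[m&s],[1,99]).round(1).tolist() if (m&s).sum()>8 else None)
        print("  ",a+7,"dark",g(dark),"base",g(base),"hiL",g(hi&(y<0)),"hiR",g(hi&(y>0)),np.median(z[hi&s&(y<0)]).round(1) if (hi&s&(y<0)).any() else "")
E
```

```text
wrist2 orange [[90.1, 24.4, 158.8], [104.7, 29.5, 165.6], [121.4, 34.8, 173.4]] z [18.  32.6] blue x [ 91.  207.7]
  base x range [ 60.6 213.1] hi x [ 61.1 207.7]
   -33 dark None base None hiL None hiR None 
   -18 dark None base None hiL None hiR None 
   -3 dark None base None hiL None hiR None 
   12 dark None base None hiL None hiR None 
   27 dark None base None hiL None hiR None 
   42 dark None base None hiL None hiR None 
   57 dark None base [-72.2, 67.2] hiL [-53.9, -48.4] hiR [43.1, 49.2] 19.2
   72 dark None base [-73.0, 66.4] hiL [-53.8, -46.5] hiR [40.8, 48.3] 18.7
   87 dark None base [-73.1, 66.1] hiL [-51.6, -46.1] hiR [23.5, 46.4] 19.0
   102 dark [5.1, 17.8] base [-74.1, 66.2] hiL [-52.6, -46.1] hiR [35.4, 46.5] 19.0
   117 dark None base [-75.3, 65.0] hiL [-52.6, -46.6] hiR [24.4, 43.0] 18.7
   132 dark None base [-75.2, 64.6] hiL [-52.8, -47.4] hiR [23.9, 42.0] 18.8
   147 dark None base [-75.4, 64.1] hiL [-53.9, -47.4] hiR [36.6, 42.1] 19.2
   162 dark None base [-76.9, 63.4] hiL [-53.8, -40.7] hiR [27.4, 41.0] 23.4
   177 dark None base [-77.2, 63.6] hiL [-54.
[... 1306 characters left out ...]
.4, 64.8] hiL [-52.6, -46.9] hiR [25.3, 42.7] 18.9
   132 dark [-8.6, 18.4] base [-75.4, 64.2] hiL [-53.3, -47.1] hiR [26.9, 42.5] 18.8
   147 dark [-3.8, 17.7] base [-76.2, 63.5] hiL [-53.9, -48.1] hiR [36.1, 41.8] 18.7
   162 dark None base [-76.5, 63.4] hiL [-54.4, -40.7] hiR [27.5, 40.4] 23.4
   177 dark None base [-77.1, 62.7] hiL [-54.7, -41.2] hiR [27.2, 40.7] 23.4
   192 dark None base [-77.7, 62.3] hiL [-55.0, -41.5] hiR [26.6, 40.4] 23.3
   207 dark None base [-77.8, 61.7] hiL [-55.2, -0.5] hiR [0.7, 39.7] 22.2
   222 dark None base [-79.0, 61.5] hiL [-51.7, -1.5] hiR [0.1, 2.8] 15.5
   237 dark None base [-77.5, 60.2] hiL None hiR None 
   252 dark None base None hiL None hiR None
```

```bash
python3 -m pendant '[{"gripper":0,"dx":4,"dy":-0.8,"dz":20,"rx":0,"ry":0,"rz":0},{"gripper":0,"dx":5,"dy":0,"dz":30,"rx":0,"ry":0,"rz":-0.034},{"gripper":0,"dx":0,"dy":0,"dz":30,"rx":0,"ry":0,"rz":0},{"gripper":0,"dx":0,"dy":0,"dz":20,"rx":0,"ry":0,"rz":0},{"gripper":0,"dx":0,"dy":0,"dz":0,"rx":0,"ry":0,"rz":0},{"gripper":0,"dx":0,"dy":0,"dz":0,"rx":0,"ry":0,"rz":0}]'
cat > chk.py <<'E'
from h import *
import sys
n=sys.argv[1]
st=robot.read_state(); R=st["eef_rot"]; o=st["eef_pos"]; print(o.round(4))
p0,d,W=shot("wrist"); save(n,p0); p=p0.astype(int)
L=(W-o)@R*1000; x,y,z=L[...,0],L[...,1],W[...,2]*1000; tz=L[...,2]
br=p.mean(2); sat=p.max(2)-p.min(2)
pl=(np.abs(tz-51)<5)&(np.abs(y)<50)&(x>-30)&(x<60)&(br>150)&(sat<30)
print("plate n",pl.sum(),"y",np.percentile(y[pl],[1,99]).round(1),"x",np.percentile(x[pl],[1,99]).round(1))
for a in range(0,60,10):
    s=pl&(x>=a)&(x<a+10)
    if s.sum()>20: print("  plate",a+5,np.percentile(y[s],[1,99]).round(1))
near=(np.abs(y)<85)&(x>58)&(x<250)
hi=near&(z>11)&(z<40)&(br>140)&(sat<40)
base=near&(z<12)&(z>-2)&(p[...,2]-p[...,0]>8)&(p[...,2]-p[...,0]<60)
org=near&(p[...,0]-p[...,2]>80)&(z<60)
print("orange",np.percentile(L[org],[2,50,98],axis=0).round(1).tolist() if org.any() else None,"z",np.percentile(z[org],[2,98]).round(1) if org.any() else None)
for a in range(50,230,20):
    s=(x>=a)&(x<a+20); g=lambda m:(np.percentile(y[m&s],[1,99]).round(1).tolist() if (m&s).sum()>15 else None)
    print("  ",a+10,"base",g(base),"hiL",g(hi&(y<0)),"hiR",g(hi&(y>0)))
E
python3 chk.py wrist3
```

```text
time_s: 6.42
eef_pos: [0.4271, 0.046, 0.0922]
eef_rot: [[0.997, -0.082, 0.001], [-0.082, -0.997, 0.0], [0.001, -0.0, -1.0]]
force: [-0.3, 0.1, -2.1]
gripper_width: 0.0119
finger_force: 30.0
[0.4271 0.046  0.0922]
plate n 6565 y [-40.1  38.7] x [-24.5  52.4]
  plate 5 [-40.   38.5]
  plate 15 [-39.8  38.5]
  plate 25 [-40.5  39.1]
  plate 35 [-40.2  38.8]
  plate 45 [-39.9  38.5]
  plate 55 [-38.9  38. ]
orange [[79.4, 28.5, 59.8], [94.0, 33.5, 66.5], [110.6, 38.8, 74.6]] z [17.6 32.4]
   60 base [-69.6, 69.3] hiL [-50.3, -43.9] hiR [43.3, 49.7]
   80 base [-69.9, 69.5] hiL [-48.5, -42.4] hiR [27.2, 50.5]
   100 base [-70.1, 69.3] hiL [-48.5, -42.3] hiR [41.7, 47.9]
   120 base [-70.0, 69.5] hiL [-47.9, -42.4] hiR [28.8, 47.3]
   140 base [-70.3, 69.4] hiL [-48.3, -35.2] hiR [34.3, 47.6]
   160 base [-70.2, 69.5] hiL [-48.2, -34.4] hiR [33.8, 47.7]
   180 base [-70.6, 70.0] hiL None hiR None
   200 base None hiL None hiR None
   220 base None hiL None hiR None
```

View pics/wrist3.png

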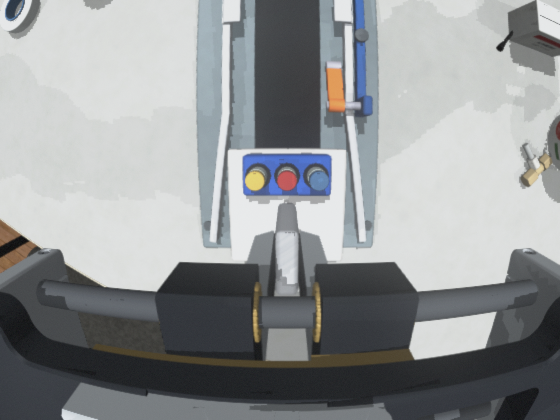

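The tray sits centred in the flared mouth, with about 5 mm or more free beside its front corners. The catch at (337,90) is clear ahead of the tray's front edge at row 150. Lowering gently.

```bash
python3 -m pendant '[{"gripper":0,"dx":0,"dy":0.4,"dz":8,"rx":0,"ry":0,"rz":0},{"gripper":0,"dx":0,"dy":0,"dz":8,"rx":0,"ry":0,"rz":0},{"gripper":0,"dx":0,"dy":0,"dz":4,"rx":0,"ry":0,"rz":0},{"gripper":0,"dx":0,"dy":0,"dz":2,"rx":0,"ry":0,"rz":0},{"gripper":0,"dx":0,"dy":0,"dz":1,"rx":0,"ry":0,"rz":0},{"gripper":0,"dx":0,"dy":0,"dz":0,"rx":0,"ry":0,"rz":0}]'
```

```text
time_s: 7.22
eef_pos: [0.4267, 0.0456, 0.0685]
eef_rot: [[0.997, -0.082, 0.0], [-0.082, -0.997, -0.0], [0.0, 0.0, -1.0]]
force: [0.7, -0.6, -2.8]
gripper_width: 0.0118
finger_force: 30.0
```

```bash
python3 -m pendant '[{"gripper":0,"dx":0,"dy":0,"dz":0.5,"rx":0,"ry":0,"rz":0},{"gripper":0,"dx":0,"dy":0,"dz":0,"rx":0,"ry":0,"rz":0}]'; python3 -m pendant '[{"gripper":0,"dx":0,"dy":0,"dz":0.3,"rx":0,"ry":0,"rz":0},{"gripper":0,"dx":0,"dy":0,"dz":0,"rx":0,"ry":0,"rz":0}]'
```

```text
time_s: 7.48
eef_pos: [0.4266, 0.0456, 0.068]
eef_rot: [[0.997, -0.082, 0.0], [-0.082, -0.997, 0.0], [0.0, -0.0, -1.0]]
force: [-0.5, 2.0, -3.1]
gripper_width: 0.0116
finger_force: 30.0
time_s: 7.72
eef_pos: [0.4266, 0.0456, 0.0679]
eef_rot: [[0.997, -0.082, -0.0], [-0.082, -0.997, 0.0], [-0.0, -0.0, -1.0]]
force: [-2.1, -0.5, 5.7]
gripper_width: 0.0119
finger_force: 30.0
```

```bash
python3 -m pendant '[{"gripper":0,"dx":2,"dy":0,"dz":-0.2,"rx":0,"ry":0,"rz":0},{"gripper":0,"dx":6,"dy":0,"dz":0,"rx":0,"ry":0,"rz":0},{"gripper":0,"dx":6,"dy":0,"dz":0,"rx":0,"ry":0,"rz":0},{"gripper":0,"dx":6,"dy":0,"dz":0,"rx":0,"ry":0,"rz":0},{"gripper":0,"dx":6,"dy":0,"dz":0,"rx":0,"ry":0,"rz":0},{"gripper":0,"dx":4,"dy":0,"dz":0,"rx":0,"ry":0,"rz":0},{"gripper":0,"dx":0,"dy":0,"dz":0,"rx":0,"ry":0,"rz":0}]'
python3 chk.py wrist4
```

```text
time_s: 8.6
eef_pos: [0.4567, 0.0431, 0.0678]
eef_rot: [[0.997, -0.082, -0.0], [-0.082, -0.997, -0.0], [-0.0, 0.0, -1.0]]
force: [0.1, -0.1, -2.8]
gripper_width: 0.0121
finger_force: 30.0
[0.4567 0.0431 0.0678]
plate n 7475 y [-49.1  49.1] x [-24.6  57. ]
  plate 5 [-49.2  49.2]
  plate 15 [-49.1  49. ]
  plate 25 [-49.6  49.5]
  plate 35 [-49.7  48.7]
  plate 45 [-49.   47.4]
  plate 55 [-48.1  46.3]
orange [[58.5, 27.7, 39.1], [69.3, 32.8, 44.3], [81.1, 38.0, 50.4]] z [17.3 28.7]
   60 base [-70.9, 68.7] hiL [-48.9, -42.9] hiR [41.3, 47.3]
   80 base [-70.7, 69.2] hiL [-48.8, -43.0] hiR [27.8, 46.9]
   100 base [-71.1, 68.9] hiL [-49.0, -43.0] hiR [41.2, 46.9]
   120 base [-70.7, 68.7] hiL [-48.9, -35.2] hiR [33.1, 46.9]
   140 base [-71.1, 68.7] hiL [-48.9, -35.2] hiR [33.0, 46.8]
   160 base [-71.2, 68.8] hiL [-49.0, -35.5] hiR [32.9, 46.9]
   180 base None hiL None hiR None
   200 base None hiL None hiR None
   220 base None hiL None hiR None
```

```bash
python3 -m pendant '[{"gripper":0,"dx":5,"dy":-0.2,"dz":0,"rx":0,"ry":0,"rz":0},{"gripper":0,"dx":5,"dy":0,"dz":0,"rx":0,"ry":0,"rz":0},{"gripper":0,"dx":5,"dy":0,"dz":0,"rx":0,"ry":0,"rz":0},{"gripper":0,"dx":5,"dy":0,"dz":0,"rx":0,"ry":0,"rz":0},{"gripper":0,"dx":5,"dy":0,"dz":0,"rx":0,"ry":0,"rz":0}]'
python3 -m pendant '[{"gripper":0,"dx":5,"dy":0,"dz":0,"rx":0,"ry":0,"rz":0},{"gripper":0,"dx":5,"dy":0,"dz":0,"rx":0,"ry":0,"rz":0},{"gripper":0,"dx":5,"dy":0,"dz":0,"rx":0,"ry":0,"rz":0},{"gripper":0,"dx":5,"dy":0,"dz":0,"rx":0,"ry":0,"rz":0}]'
python3 chk.py wrist5
```

```text
time_s: 9.28
eef_pos: [0.4799, 0.0414, 0.0679]
eef_rot: [[0.997, -0.082, -0.004], [-0.082, -0.997, 0.0], [-0.004, 0.0, -1.0]]
force: [-13.0, -0.3, 14.9]
gripper_width: 0.0121
finger_force: 30.0
time_s: 9.78
eef_pos: [0.501, 0.0397, 0.0678]
eef_rot: [[0.997, -0.082, -0.001], [-0.082, -0.997, 0.0], [-0.001, 0.0, -1.0]]
force: [-6.9, 1.6, 7.3]
gripper_width: 0.0116
finger_force: 30.0
[0.501  0.0397 0.0678]
plate n 7410 y [-48.5  47.9] x [-25.4  57. ]
  plate 5 [-47.7  45.9]
  plate 15 [-47.5  46.2]
  plate 25 [-48.1  46.9]
  plate 35 [-48.2  47. ]
  plate 45 [-48.3  46.8]
  plate 55 [-47.9  46.6]
orange None z None
   60 base [-70.7, 69.1] hiL [-48.6, -42.9] hiR [41.4, 47.2]
   80 base [-70.6, 69.1] hiL [-48.5, -34.8] hiR [33.3, 47.0]
   100 base [-70.9, 69.1] hiL [-48.6, -34.8] hiR [33.3, 47.2]
   120 base [-70.2, 68.7] hiL [-48.7, -10.2] hiR [8.3, 47.1]
   140 base [-70.9, 68.9] hiL [-12.3, -10.2] hiR [7.0, 10.3]
   160 base [-70.8, 68.3] hiL None hiR None
   180 base None hiL None hiR None
   200 base None hiL None hiR None
   220 base None hiL None hiR None
```

View pics/wrist5.png

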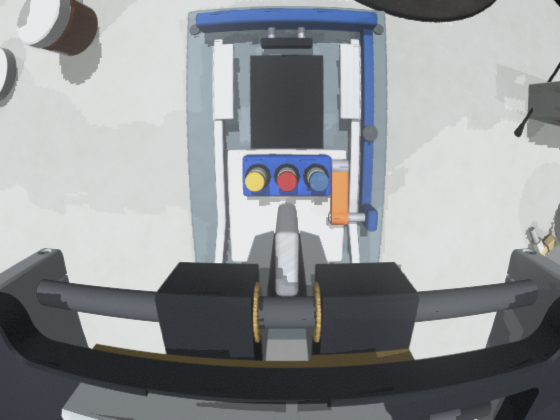

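The catch is lifted onto the tray's margin at (340,190), and the tray sits straight between the rails with its front at row 150. The black buffer face is near (287,47). Next I measure the buffer distance.

```bash
cat > buf.py <<'E'
from h import *
st=robot.read_state(); R=st["eef_rot"]; o=st["eef_pos"]; print(o.round(4),st["force"].round(1))
p,d,W=shot("wrist"); L=(W-o)@R*1000; x,y,z=L[...,0],L[...,1],W[...,2]*1000
m=(np.abs(y+1)<11)&(x>56)&(x<200)&(z>9)&(z<45)
h,e=np.histogram(x[m],np.arange(56,180,2)); print("buffer x hist",[(int(a),int(b)) for a,b in zip(e,h) if b>3])
f=(np.abs(y+1)<30)&(x>40)&(x<70)&(np.abs(L[...,2]-51)<5); print("front x",np.percentile(x[f],99.5).round(1))
pi=p.astype(int); g=(pi[...,0]-pi[...,2]>80)&(y>20)&(y<50)&(x>-60)&(x<100)&(z<70)
if g.sum()>5: print("orange",g.sum(),"x",np.percentile(x[g],[2,98]).round(1),"z",np.percentile(z[g],[2,50,98]).round(1), "z by x",[(a,np.median(z[g&(x>=a)&(x<a+8)]).round(1)) for a in range(-60,100,8) if (g&(x>=a)&(x<a+8)).sum()>5])
E
python3 buf.py
```

```text
[0.5018 0.0396 0.0679] [ 0.6  0.2 -2.4]
buffer x hist [(120, 141), (122, 90), (124, 96), (126, 42), (128, 26), (130, 29), (132, 27), (134, 296), (136, 98), (138, 104), (140, 97), (142, 93), (144, 10)]
front x 52.8
orange 834 x [ 5.4 37.3] z [25.5 28.5 32.3] z by x [(4, np.float64(31.3)), (12, np.float64(29.3)), (20, np.float64(28.2)), (28, np.float64(26.9)), (36, np.float64(25.9))]
```

```bash
python3 -m pendant '[{"gripper":0,"dx":5,"dy":0,"dz":0,"rx":0,"ry":0,"rz":0},{"gripper":0,"dx":5,"dy":0,"dz":0,"rx":0,"ry":0,"rz":0},{"gripper":0,"dx":5,"dy":0,"dz":0,"rx":0,"ry":0,"rz":0},{"gripper":0,"dx":5,"dy":0,"dz":0,"rx":0,"ry":0,"rz":0},{"gripper":0,"dx":5,"dy":0,"dz":0,"rx":0,"ry":0,"rz":0},{"gripper":0,"dx":0,"dy":0,"dz":0,"rx":0,"ry":0,"rz":0}]'
python3 -m pendant '[{"gripper":0,"dx":5,"dy":0,"dz":0,"rx":0,"ry":0,"rz":0},{"gripper":0,"dx":5,"dy":0,"dz":0,"rx":0,"ry":0,"rz":0},{"gripper":0,"dx":5,"dy":0,"dz":0,"rx":0,"ry":0,"rz":0},{"gripper":0,"dx":5,"dy":0,"dz":0,"rx":0,"ry":0,"rz":0},{"gripper":0,"dx":5,"dy":0,"dz":0,"rx":0,"ry":0,"rz":0},{"gripper":0,"dx":0,"dy":0,"dz":0,"rx":0,"ry":0,"rz":0}]'
python3 buf.py
```

```text
time_s: 10.62
eef_pos: [0.5268, 0.0375, 0.0678]
eef_rot: [[0.997, -0.082, 0.0], [-0.082, -0.997, -0.0], [0.0, 0.0, -1.0]]
force: [-0.2, 0.4, -3.2]
gripper_width: 0.012
finger_force: 30.0
time_s: 11.38
eef_pos: [0.5516, 0.0355, 0.0678]
eef_rot: [[0.997, -0.082, 0.0], [-0.082, -0.997, -0.0], [0.0, 0.0, -1.0]]
force: [1.4, 0.9, -2.6]
gripper_width: 0.012
finger_force: 30.0
[0.5516 0.0355 0.0678] [ 1.4  0.9 -2.6]
buffer x hist [(62, 4), (70, 66), (72, 98), (74, 99), (76, 74), (78, 32), (80, 30), (82, 30), (84, 146), (86, 106), (88, 111), (90, 115), (92, 113), (94, 31), (152, 7), (154, 4), (156, 7)]
front x 52.4
orange 248 x [-23.1 -12.5] z [13.7 26.8 28.4] z by x [(-28, np.float64(27.3)), (-20, np.float64(26.5))]
```

```bash
python3 -m pendant '[{"gripper":0,"dx":3,"dy":0,"dz":0,"rx":0,"ry":0,"rz":0},{"gripper":0,"dx":3,"dy":0,"dz":0,"rx":0,"ry":0,"rz":0},{"gripper":0,"dx":2,"dy":0,"dz":0,"rx":0,"ry":0,"rz":0},{"gripper":0,"dx":2,"dy":0,"dz":0,"rx":0,"ry":0,"rz":0},{"gripper":0,"dx":1,"dy":0,"dz":0,"rx":0,"ry":0,"rz":0},{"gripper":0,"dx":1,"dy":0,"dz":0,"rx":0,"ry":0,"rz":0},{"gripper":0,"dx":1,"dy":0,"dz":0,"rx":0,"ry":0,"rz":0},{"gripper":0,"dx":0,"dy":0,"dz":0,"rx":0,"ry":0,"rz":0}]'
python3 -m pendant '[{"gripper":0,"dx":1,"dy":0,"dz":0,"rx":0,"ry":0,"rz":0},{"gripper":0,"dx":1,"dy":0,"dz":0,"rx":0,"ry":0,"rz":0},{"gripper":0,"dx":1,"dy":0,"dz":0,"rx":0,"ry":0,"rz":0},{"gripper":0,"dx":0,"dy":0,"dz":0,"rx":0,"ry":0,"rz":0},{"gripper":0,"dx":0,"dy":0,"dz":0,"rx":0,"ry":0,"rz":0}]'
```

```text
time_s: 12.42
eef_pos: [0.5642, 0.0344, 0.0678]
eef_rot: [[0.997, -0.082, 0.0], [-0.082, -0.997, -0.0], [0.0, 0.0, -1.0]]
force: [0.8, 0.7, -3.9]
gripper_width: 0.0119
finger_force: 30.0
time_s: 13.05
eef_pos: [0.5673, 0.0342, 0.0679]
eef_rot: [[0.997, -0.082, 0.0], [-0.082, -0.997, -0.0], [0.0, 0.0, -1.0]]
force: [0.2, 0.1, -3.9]
gripper_width: 0.0113
finger_force: 30.0
```

```bash
for i in 1; do :; done; python3 -m pendant '[{"gripper":0,"dx":0.5,"dy":0,"dz":0,"rx":0,"ry":0,"rz":0},{"gripper":0,"dx":0.5,"dy":0,"dz":0,"rx":0,"ry":0,"rz":0},{"gripper":0,"dx":0,"dy":0,"dz":0,"rx":0,"ry":0,"rz":0}]' | grep -E "eef_pos|force:"
python3 -m pendant '[{"gripper":0,"dx":0.5,"dy":0,"dz":0,"rx":0,"ry":0,"rz":0},{"gripper":0,"dx":0.5,"dy":0,"dz":0,"rx":0,"ry":0,"rz":0},{"gripper":0,"dx":0,"dy":0,"dz":0,"rx":0,"ry":0,"rz":0}]' | grep -E "eef_pos|force:"
python3 -m pendant '[{"gripper":0,"dx":0.5,"dy":0,"dz":0,"rx":0,"ry":0,"rz":0},{"gripper":0,"dx":0.5,"dy":0,"dz":0,"rx":0,"ry":0,"rz":0},{"gripper":0,"dx":0,"dy":0,"dz":0,"rx":0,"ry":0,"rz":0}]' | grep -E "eef_pos|force:"
python3 buf.py
```

```text
eef_pos: [0.5682, 0.0341, 0.0678]
force: [-0.5, -0.5, -3.4]
finger_force: 30.0
eef_pos: [0.5692, 0.034, 0.0678]
force: [-0.4, 0.2, -4.2]
finger_force: 30.0
eef_pos: [0.5702, 0.0339, 0.0678]
force: [-0.6, 0.1, -2.9]
finger_force: 30.0
[0.5702 0.0339 0.0678] [-0.6  0.1 -2.9]
buffer x hist [(56, 98), (58, 52), (60, 31), (62, 30), (64, 30), (66, 79), (68, 140), (70, 105), (72, 105), (74, 105), (76, 35), (136, 5), (138, 7), (140, 6), (142, 10), (144, 11), (146, 11), (148, 14), (150, 12), (152, 24), (154, 20), (156, 28), (158, 10)]
front x 66.3
```

```bash
python3 -m pendant '[{"gripper":0,"dx":0.5,"dy":0,"dz":0,"rx":0,"ry":0,"rz":0},{"gripper":0,"dx":0.5,"dy":0,"dz":0,"rx":0,"ry":0,"rz":0},{"gripper":0,"dx":0,"dy":0,"dz":0,"rx":0,"ry":0,"rz":0}]' | grep -E "eef_pos|force:"
python3 -m pendant '[{"gripper":0,"dx":0.5,"dy":0,"dz":0,"rx":0,"ry":0,"rz":0},{"gripper":0,"dx":0.5,"dy":0,"dz":0,"rx":0,"ry":0,"rz":0},{"gripper":0,"dx":0,"dy":0,"dz":0,"rx":0,"ry":0,"rz":0}]' | grep -E "eef_pos|force:"
python3 -m pendant '[{"gripper":0,"dx":0.5,"dy":0,"dz":0,"rx":0,"ry":0,"rz":0},{"gripper":0,"dx":0.5,"dy":0,"dz":0,"rx":0,"ry":0,"rz":0},{"gripper":0,"dx":0,"dy":0,"dz":0,"rx":0,"ry":0,"rz":0}]' | grep -E "eef_pos|force:"
python3 - <<'E'
from h import *
p,d,W=shot("wrist"); save("w6",p); p2,_,_=shot("scene"); 
a=cv2.resize(p[0:260,170:400],(531,600)); b=cv2.resize(p2[180:310,180:300],(260,282)); 
c=np.zeros((600,800,3),np.uint8); c[:,:531]=a; c[:282,535:795]=b; save("c6",c)
E
```

```text
eef_pos: [0.5707, 0.0339, 0.0678]
force: [-4.9, -0.5, 2.4]
finger_force: 30.0
eef_pos: [0.5713, 0.0338, 0.0679]
force: [-7.1, -0.0, 5.5]
finger_force: 30.0
eef_pos: [0.5721, 0.0338, 0.0679]
force: [-10.9, 0.8, 8.2]
finger_force: 30.0
```

View pics/c6.png

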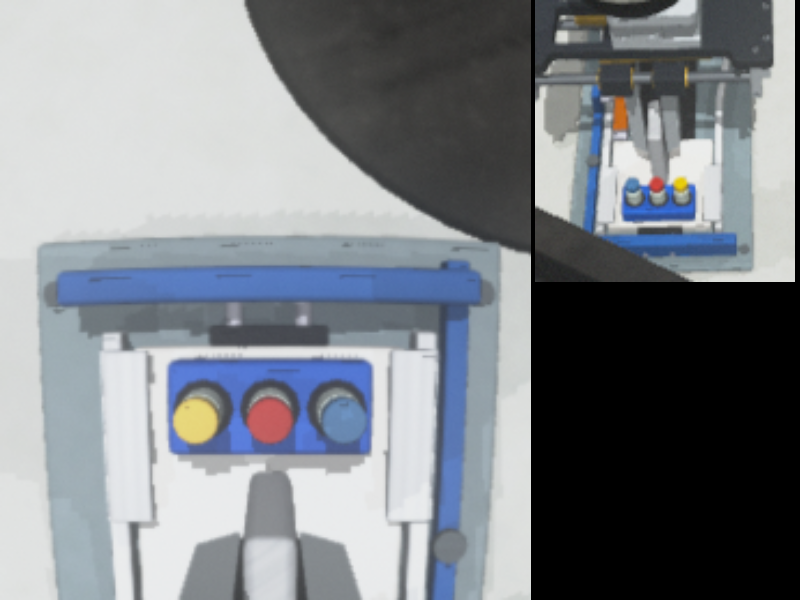

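The tray's front edge has just met the black buffer at (268,335), and the catch rides on the plate in the small inset at (620,115). Contact began at TCP x ≈ 0.5705. I unload the vertical force and press on in small steps.

```bash
python3 -m pendant '[{"gripper":0,"dx":0,"dy":0,"dz":-0.3,"rx":0,"ry":0,"rz":0},{"gripper":0,"dx":0.5,"dy":0,"dz":0,"rx":0,"ry":0,"rz":0},{"gripper":0,"dx":0.5,"dy":0,"dz":0,"rx":0,"ry":0,"rz":0},{"gripper":0,"dx":0,"dy":0,"dz":0,"rx":0,"ry":0,"rz":0}]' | grep -E "eef_pos|force:"
python3 buf.py
python3 -m pendant '[{"gripper":0,"dx":0.5,"dy":0,"dz":0,"rx":0,"ry":0,"rz":0},{"gripper":0,"dx":0.5,"dy":0,"dz":0,"rx":0,"ry":0,"rz":0},{"gripper":0,"dx":0,"dy":0,"dz":0,"rx":0,"ry":0,"rz":0}]' | grep -E "eef_pos|force:"
python3 buf.py|tail -1
```

```text
eef_pos: [0.5731, 0.0337, 0.068]
force: [-8.0, 0.2, 3.8]
finger_force: 30.0
[0.5731 0.0337 0.068 ] [-8.   0.2  3.8]
buffer x hist [(56, 98), (58, 30), (60, 33), (62, 55), (64, 105), (66, 105), (68, 138), (70, 105), (72, 70), (74, 18), (134, 6), (136, 8), (138, 12), (140, 10), (142, 13), (144, 15), (146, 15), (148, 26), (150, 22), (152, 24), (154, 33), (156, 33), (158, 8)]
front x 62.9
eef_pos: [0.5739, 0.0336, 0.068]
force: [-8.8, -0.1, 4.1]
finger_force: 30.0
front x 62.3
```

```bash
cat > cat.py <<'E'
from h import *
for n in ("scene","side"):
    p,d,W=shot(n); pi=p.astype(int); x,y,z=W[...,0],W[...,1],W[...,2]*1000
    g=(pi[...,0]-pi[...,2]>80)&(x>.48)&(x<.58)&(np.abs(y)<.03)&(z<70)&(z>0)
    print(n,g.sum(),"x",np.percentile(x[g],[2,98]).round(3),"z",np.percentile(z[g],[2,50,98]).round(1),[(round(a,3),np.median(z[g&(x>=a)&(x<a+.006)]).round(1)) for a in np.arange(.48,.58,.006) if (g&(x>=a)&(x<a+.006)).sum()>3]) if g.sum()>5 else print(n,"none")
E
python3 cat.py
python3 -m pendant '[{"gripper":0,"dx":0.5,"dy":0,"dz":0,"rx":0,"ry":0,"rz":0},{"gripper":0,"dx":0.5,"dy":0,"dz":0,"rx":0,"ry":0,"rz":0},{"gripper":0,"dx":0,"dy":0,"dz":0,"rx":0,"ry":0,"rz":0}]' | grep -E "eef_pos|force:"
python3 cat.py
```

```text
scene 77 x [0.514 0.539] z [23.5 27.  31. ] [(np.float64(0.51), np.float64(29.8)), (np.float64(0.516), np.float64(28.7)), (np.float64(0.522), np.float64(28.0)), (np.float64(0.528), np.float64(25.7)), (np.float64(0.534), np.float64(25.3))]
side 42 x [0.507 0.538] z [20.2 27.1 31.8] [(np.float64(0.504), np.float64(30.4)), (np.float64(0.51), np.float64(29.9)), (np.float64(0.516), np.float64(28.6)), (np.float64(0.522), np.float64(27.2)), (np.float64(0.528), np.float64(25.9)), (np.float64(0.534), np.float64(24.3))]
eef_pos: [0.5747, 0.0335, 0.068]
force: [-10.5, 0.3, 6.2]
finger_force: 30.0
scene 82 x [0.514 0.538] z [16.8 22.9 30.2] [(np.float64(0.51), np.float64(27.9)), (np.float64(0.516), np.float64(25.5)), (np.float64(0.522), np.float64(23.7)), (np.float64(0.528), np.float64(21.2)), (np.float64(0.534), np.float64(18.4))]
side 40 x [0.507 0.535] z [17.4 24.4 31.7] [(np.float64(0.504), np.float64(30.6)), (np.float64(0.51), np.float64(29.3)), (np.float64(0.516), np.float64(25.4)), (np.float64(0.522), np.float64(22.9)), (np.float64(0.528), np.float64(20.1))]
```

The catch has dropped: its nose end is now at about z 18, against 25 before. I ease the tray back onto it before releasing.

```bash
python3 -m pendant '[{"gripper":0,"dx":-0.5,"dy":0,"dz":0,"rx":0,"ry":0,"rz":0},{"gripper":0,"dx":-0.5,"dy":0,"dz":0,"rx":0,"ry":0,"rz":0},{"gripper":0,"dx":-0.5,"dy":0,"dz":0,"rx":0,"ry":0,"rz":0},{"gripper":0,"dx":-0.5,"dy":0,"dz":0,"rx":0,"ry":0,"rz":0},{"gripper":0,"dx":-0.5,"dy":0,"dz":0,"rx":0,"ry":0,"rz":0},{"gripper":0,"dx":0,"dy":0,"dz":0,"rx":0,"ry":0,"rz":0},{"gripper":0,"dx":0,"dy":0,"dz":0,"rx":0,"ry":0,"rz":0}]' | grep -E "eef_pos|force:"
python3 cat.py
```

```text
eef_pos: [0.5733, 0.0336, 0.068]
force: [-5.8, 1.0, -2.4]
finger_force: 30.0
scene 88 x [0.512 0.538] z [17.7 23.1 30.8] [(np.float64(0.51), np.float64(28.9)), (np.float64(0.516), np.float64(26.5)), (np.float64(0.522), np.float64(23.8)), (np.float64(0.528), np.float64(20.9)), (np.float64(0.534), np.float64(19.3))]
side 41 x [0.507 0.535] z [16.7 24.1 32.8] [(np.float64(0.51), np.float64(31.0)), (np.float64(0.516), np.float64(25.3)), (np.float64(0.522), np.float64(22.8)), (np.float64(0.528), np.float64(19.6))]
```

```bash
python3 -m pendant '[{"gripper":0,"dx":-0.4,"dy":0,"dz":0,"rx":0,"ry":0,"rz":0},{"gripper":0,"dx":-0.4,"dy":0,"dz":0,"rx":0,"ry":0,"rz":0},{"gripper":0,"dx":0,"dy":0,"dz":0,"rx":0,"ry":0,"rz":0},{"gripper":30,"dx":0,"dy":0,"dz":0,"rx":0,"ry":0,"rz":0},{"gripper":30,"dx":0,"dy":0,"dz":0,"rx":0,"ry":0,"rz":0},{"gripper":30,"dx":0,"dy":0,"dz":0,"rx":0,"ry":0,"rz":0},{"gripper":30,"dx":0,"dy":0,"dz":0,"rx":0,"ry":0,"rz":0},{"gripper":30,"dx":0,"dy":0,"dz":0,"rx":0,"ry":0,"rz":0}]'
```

```text
time_s: 18.98
eef_pos: [0.5729, 0.0337, 0.0682]
eef_rot: [[0.997, -0.082, 0.0], [-0.082, -0.997, -0.0], [0.0, -0.0, -1.0]]
force: [-1.0, 0.2, 0.1]
gripper_width: 0.0301
finger_force: 0.0
```

```bash
python3 -m pendant '[{"gripper":30,"dx":0,"dy":0,"dz":-5,"rx":0,"ry":0,"rz":0},{"gripper":30,"dx":0,"dy":0,"dz":-15,"rx":0,"ry":0,"rz":0},{"gripper":30,"dx":0,"dy":0,"dz":-30,"rx":0,"ry":0,"rz":0},{"gripper":30,"dx":0,"dy":0,"dz":-30,"rx":0,"ry":0,"rz":0},{"gripper":30,"dx":-30,"dy":0,"dz":-30,"rx":0,"ry":0,"rz":0},{"gripper":30,"dx":-40,"dy":0,"dz":0,"rx":0,"ry":0,"rz":0},{"gripper":30,"dx":-40,"dy":0,"dz":0,"rx":0,"ry":0,"rz":0},{"gripper":30,"dx":0,"dy":0,"dz":0,"rx":0,"ry":0,"rz":0},{"gripper":30,"dx":0,"dy":0,"dz":0,"rx":0,"ry":0,"rz":0}]' | grep -E "time|eef_pos|force:"
python3 cat.py
python3 - <<'E'
from h import *
p,d,W=shot("wrist"); p2,_,_=shot("scene")
a=cv2.resize(p[0:240,160:420],(520,480)); b=cv2.resize(p2[180:310,180:300],(260,282)); 
c=np.zeros((480,800,3),np.uint8); c[:,:520]=a; c[:282,535:795]=b; save("c7",c)
for l in ["jar_mid","tape_mid"]:
    for o in robot.look_for("scene",l)[:1]: print(l,np.round(o["bbox"]))
# plate levelness
st=robot.read_state(); L=(W-st["eef_pos"])@st["eef_rot"]*1000; q=p.astype(int)
m=(W[...,2]>.012)&(W[...,2]<.020)&(np.abs(L[...,1])<38)&(L[...,0]>70)&(L[...,0]<200)&(q.min(2)>150)
A=np.c_[W[m][:,:2],np.ones(m.sum())]; print(m.sum(),np.linalg.lstsq(A,W[m][:,2],rcond=None)[0].round(4),np.median(W[m][:,2]).round(4))
E
```

```text
time_s: 20.1
eef_pos: [0.4639, 0.0428, 0.1791]
force: [0.4, -0.5, 0.2]
finger_force: 0.0
scene 114 x [0.509 0.537] z [16.4 24.4 32.8] [(np.float64(0.504), np.float64(31.6)), (np.float64(0.51), np.float64(31.0)), (np.float64(0.516), np.float64(27.3)), (np.float64(0.522), np.float64(23.1)), (np.float64(0.528), np.float64(21.0)), (np.float64(0.534), np.float64(18.7))]
side 44 x [0.507 0.538] z [16.5 24.  32.5] [(np.float64(0.504), np.float64(31.0)), (np.float64(0.51), np.float64(31.4)), (np.float64(0.516), np.float64(25.9)), (np.float64(0.522), np.float64(22.3)), (np.float64(0.528), np.float64(19.5)), (np.float64(0.534), np.float64(17.4))]
jar_mid [346. 297.  31.  38.]
tape_mid [404. 293.  30.  29.]
3378 [-0.001  -0.0021  0.0179] 0.0172
```

View pics/c7.png

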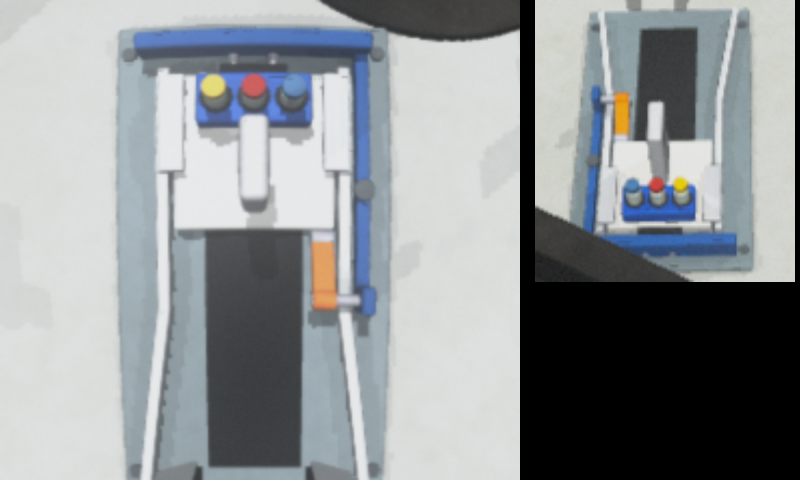

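The tray lies flat against the buffer, with its rear edge at row 230. The catch is down behind it at (322,270), and the jar and tape roll have not moved.

```bash
python3 -c "
from station import robot
print(robot.close_job())"
```

```text
the job is handed in; nothing more can be done
None
```

The job is handed in at about 20 s: the tray is docked flat and released, held by the catch that dropped behind it, and the jar and tape roll stand where they were.

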